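# Zero the tilted welding positioner and clamp it

### The job

Bring the welding positioner back to zero: turn the black knob on its tilted dial until the pointer stands at the raised zero lug (either way round; the drive has slack, so go by the pointer and not by the knob). Then, with the pointer at zero, swing the clamp lever fully home against its stop pin. Leave the brass flange, the steel insert and the wrench where they lie.

Things in the scene. Friction and masses are not known exactly. Their poses are not given: they have to be found in the camera images.
- positioner: Fixture fixed to the work surface: dark steel base 160 (x) by 300 (y, -190 to +110) by 15 mm, white block, tilted round head. Origin on the work surface below the head; z up, x away from the robot at yaw 0. The dial's axis leans 0.45 rad from vertical towards the fixture's own -x: outward axis = (-0.435, 0, 0.900) in this frame.
- dial_centre (a point): On the dial's axis, 9 mm out from the face of the fixed round scale (144 mm across, a tick every 10 degrees), level with the pointer. A white skirt 90 mm across carries the pointer; the knob's foot is here. Knob and pointer turn on this axis without stops. Driving the pointer takes 0.15 N m; it stays where left.
- knob_grip (a point): On the dial's axis, 30 mm out from the knob's foot: where to grip. Black round knob, 52 mm across, 46 mm tall along the tilted axis (end face 16 mm beyond here), gripped across at any angle. It turns loosely (0.02 N m) through up to 0.8 rad of slack before it takes the pointer along, either way; where in the slack it starts is unknown.
- pointer_tip (a point): Tip of the dark pointer, 64 mm from the dial's axis, 9 mm out from the scale's face. Starts 2.2 to 3.1 rad from zero. The pointer is flat on the skirt and can only be driven by the knob.
- zero_mark (a point): The zero, at the inside of the one raised dark lug (9 mm wide) on the scale's high rim: 64 mm from the dial's axis, 9 mm out from the scale's face; the pointer tip coincides with it when the dial reads exactly zero. Fixed to the positioner.
- lever_pivot (a point): On the clamp lever's upright turning axis, at mid height of its flat bar, 37 mm above the work surface; in the positioner's frame at (-20, -135, 37) mm.
- lever_handle (a point): On the axis of the lever's upright black handle, a cylinder 22 mm across from 32 to 82 mm above the work surface, 90 mm from the pivot; this point is 62 mm above the work surface. The base plate's top is at 15 mm.
- clamp_lever (a joint): Angle of the clamp lever, rad; grows anticlockwise seen from above (handle moving away from the robot). 0: open, bar at -1.75 rad from the positioner's x axis (about along its -y); 1.15: fully home against the upright steel stop pin. Starts at 0 to 0.3. Stiff: 0.3 N m, about 3.5 N at the handle; stays where left.
- flange: Loose brass flange, 80 mm across, 35 mm tall, a bystander. Origin at the centre of its underside.
- insert: Loose stepped steel mould insert, 70 by 60 by 36 mm, a bystander. Origin at the centre of its underside.
- wrench: Loose flat wrench, 170 mm long, a bystander. Origin at the middle of its underside.

How it is judged (in metres and radians):
On the way, in this order (a step that is already met when the one before it is completed fails the run):
1. the pointer tip stands within 5 mm of the zero mark (distance between pointer_tip and zero_mark below 0.005 m), for 0.3 s.
2. then the clamp lever is home against its stop (value of joint clamp_lever above 1.1 rad), for 0.2 s.
At the end, for the whole second after the job is handed in: The pointer tip is within 5 mm of the zero mark (half a division) and the clamp lever is home (above 1.10 of 1.15 rad) (distance between pointer_tip and zero_mark below 0.005 m and value of joint clamp_lever above 1.1 rad); the robot touches nothing.
It fails at once if the flange is moved by more than 20 mm (distance of flange from where it was at the start of the episode above 0.02 m).
It fails at once if the insert is moved by more than 20 mm (distance of insert from where it was at the start of the episode above 0.02 m).
It fails at once if the wrench is moved by more than 20 mm (distance of wrench from where it was at the start of the episode above 0.02 m).
It also fails if it takes over 69 s, if anything falls off the work surface, if the arm or the gripper's body presses on something with over 40 N, if the wrist force passes 120 N, or if a joint passes its speed limit or range.

### The arm

A 6-joint arm with a two-finger parallel gripper is mounted at the origin on the work surface. World frame = base frame: x ahead of the robot, y to its left, z up, the work surface at z = 0. Lengths are in mm, angles in rad, forces in N, time in s.
With the tool pointing down it reaches from about 400 to 925 mm from the base axis. Payload 12.5 kg.
Tool frame: the origin (TCP) lies at the very end of the fingers, on their centre line; the grasp point (between the pads) lies behind it (env.grip_depth is the z of the grasp point in the tool frame, in mm); z points along the fingers, y is the line along which they close (so a half turn about z gives the same grasp; the last joint's range is limited). The gripper opens to 95 mm and grips with 3 to 60 N. Pads are 20 mm wide; open, the fingers measure 119 mm over their backs; the gripper's body (75 mm by 180 mm) begins 59 mm behind the grasp point.
Start: joints at [1.002, 0.491, 1.559, -0, 1.092, -0.106], TCP at [279.022, 559.28, 214.661] pointing down, gripper open.
Joint ranges: [-3.1, 3.1], [-0.84, 2.19], [0.05, 2.79], [-1.13, 4.28], [0.06, 2.93], [-2.69, 2.69]. Speed limits (rad/s): [2.22, 2.22, 2.79, 3.14, 3.14, 3.14].

### API

Orientations are given as [roll, pitch, yaw] about the fixed x, y, z axes, in that order (R = Rz(yaw) Ry(pitch) Rx(roll)).
In Python, from cell import env, optics gives the robot as it stands.
- The arm moves only by the tool step_arm, never from a script. Its argument "moves" is a list of rows, each an object of numbers: "tx", "ty", "tz": the shift along the tool's x, y, z in mm; "roll": the turn about the tool's z in rad. In form: [{"tx": .., "ty": .., "tz": .., "roll": ..}, ...]. A call has 1 to 12 rows; each row is the pose to reach, as a shift and turn from the pose commanded when the call began, along the tool's axes at that moment; what a row does not reach only later rows make up. A row lasts 1/12 s, in which the tool goes at most 41.7 mm and 7.16 degrees, less where a joint would pass 70% of its speed; a pose out of reach is approached as far as the arm can. A call with a gripper value outside its range is refused whole. "grip" is the finger opening in mm, from 0 to 95.1, set as the call begins (left out, the last holds). The fingers move at their own pace and stop on an object; the grip force is fixed at half the most. Time passes only in rows, so rows that repeat a pose let the fingers close. It gives the time, the measured TCP pose, the force, the opening and the grip force at its end, in the units of the state.
- env.state(): the state, without advancing time (a new reading comes with each control period).
- optics.read_camera(name): name is "scene" or "top" or "wrist"; returns a dict with "pixels" (480x640x3 uint8, blue, green, red), "mtx" (3x3 intrinsics, pixels), "view" (4x4, takes a point from world to camera coordinates). Camera axes: x right, y down, z forward; pixel columns grow to the right and rows downward; lengths in mm; the calibration is good to about 2 mm. A picture is of the moment at which its call begins. There is no depth.
- env.job_done(): hands the job in; it is judged then, once.
The state is a dict: "t": time; "joints": joint angles; "qvel": joint speeds; "tau": joint torques, N m; "eef_pos": TCP position; "tcp_rot": TCP orientation; "ft_force": force on the tool from outside, world axes, zero at the start; "moment": the same for the moment, N m; "opening": opening from 0.0 (shut) to 1.0 (fully open); "grip_force": force on a finger pad.
Only numpy, scipy, OpenCV 4.12 (cv2) and the standard library are available. Lean on these libraries where they do the work, as an engineer would, in place of code of your own. Each camera call takes 0.05 s, during which the arm holds its last target. There are 200 camera calls.

## Working session

There is one attempt and no reset: what is moved stays moved. The work goes in short steps, Python scripts to look and compute and a tool call to move; the robot and the scene stay as the last step left them, time stands still between calls to the robot, and variables do not carry over. Pictures are saved under pics/ and viewed, at most 10 in all, crops included, and the job is handed in when it is done.

Besides the shell and the picture viewer there is one more tool, called after "Request:" by a JSON object that holds its "fn" and its "kwargs". step_arm: Moves the arm, as the interface text tells. Its arguments: {"type":"object","properties":{"moves":{"type":"array"},"grip":{"type":"number"}},"required":["moves"]}

```bash
mkdir -p pics
python3 - <<'E'
from cell import env, optics
import cv2, numpy as np
for n in ("scene","top"):
    r=optics.read_camera(n); cv2.imwrite(f"pics/{n}0.png",r["pixels"]); np.savez(f"pics/{n}0.npz",**r); print(n,r["mtx"].round(1).tolist(),r["view"].round(3).tolist())
print(env.state(), env.grip_depth)
E
ls
```

```text
scene [[463.9, 0.0, 323.5], [0.0, 463.9, 241.1], [0.0, 0.0, 1.0]] [[0.361, 0.933, 0.01, -272.316], [0.784, -0.297, -0.545, -385.596], [-0.506, 0.205, -0.838, 1263.245], [0.0, 0.0, 0.0, 1.0]]
top [[472.8, 0.0, 322.9], [0.0, 472.8, 236.7], [0.0, 0.0, 1.0]] [[-0.024, -0.999, 0.028, 68.372], [-0.989, 0.019, -0.149, 587.19], [0.149, -0.032, -0.988, 855.084], [0.0, 0.0, 0.0, 1.0]]
{'t': 0.1, 'joints': array([ 1.00237642e+00,  4.91493362e-01,  1.55937978e+00, -1.16416484e-05,
        1.09169210e+00, -1.05583349e-01]), 'qvel': array([ 8.56474248e-04,  1.21132524e-05, -1.53527122e-03, -8.90031067e-04,
       -4.03600229e-04, -8.00206596e-04]), 'tau': array([ 1.48396979e-03, -6.13625121e+01, -2.58612049e+01,  6.93730381e-02,
        4.69453563e-02, -4.87228033e-05]), 'eef_pos': array([278.91491533, 559.08015608, 214.12686473]), 'tcp_rot': array([-3.14062439e+00, -9.22306427e-05,  2.67876142e+00]), 'ft_force': array([ 0.49349672, -0.37832649,  0.40556953]), 'moment': array([-0.00665525,  0.01677312,  0.00960948]), 'grip_force': 0.0, 'opening': 0.999318132577582} -18.8
pics
```

View pics/scene0.png

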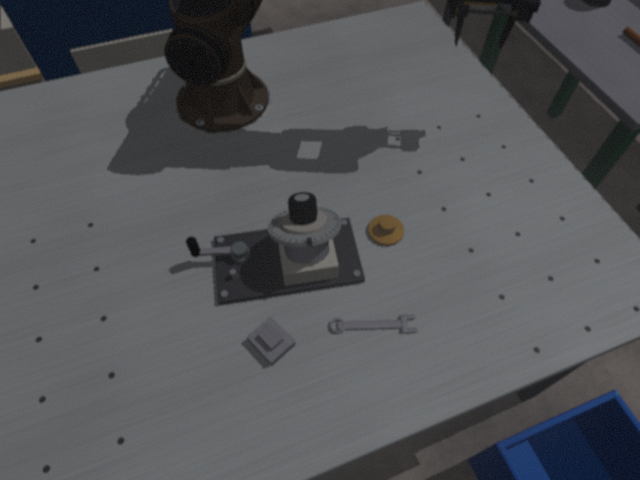

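View pics/top0.png

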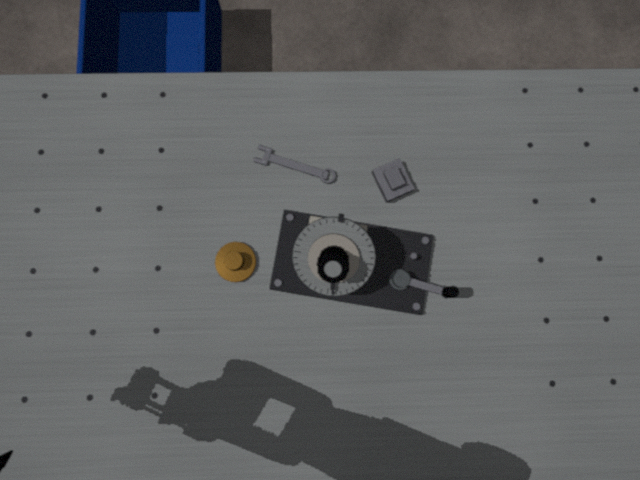

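The top view shows the base plate with corners near (285,209), (435,235), (425,314), (270,289). The lug is near (341,217), the pointer near (334,288) and the lever handle near (450,292). I'll enlarge both views to measure them.

Run:
```python
import cv2, numpy as np
a=np.load("pics/top0.npz")["pixels"][195:325,260:480]
b=np.load("pics/scene0.npz")["pixels"][180:310,180:400]
f=lambda i:cv2.convertScaleAbs(cv2.resize(i,None,fx=3.6,fy=3.6,interpolation=cv2.INTER_CUBIC)[:,:],alpha=1.6)
A=f(a);B=f(b)
cv2.imwrite("pics/c1.png",A);cv2.imwrite("pics/c2.png",B)
```

```text
(no output)
```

View pics/c1.png

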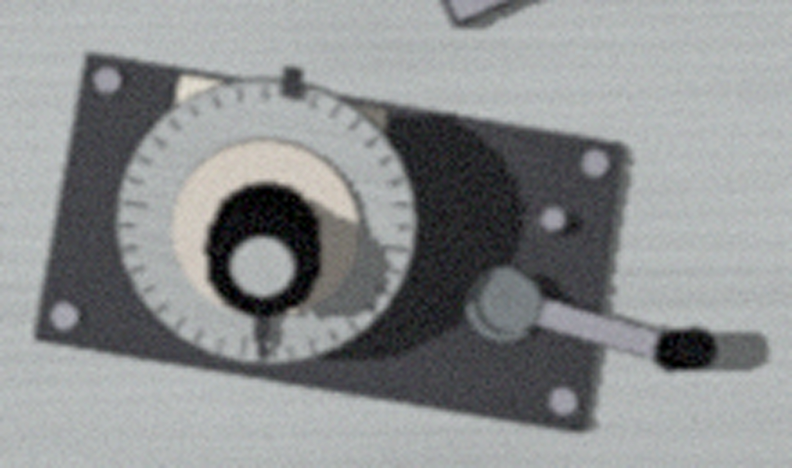

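View pics/c2.png

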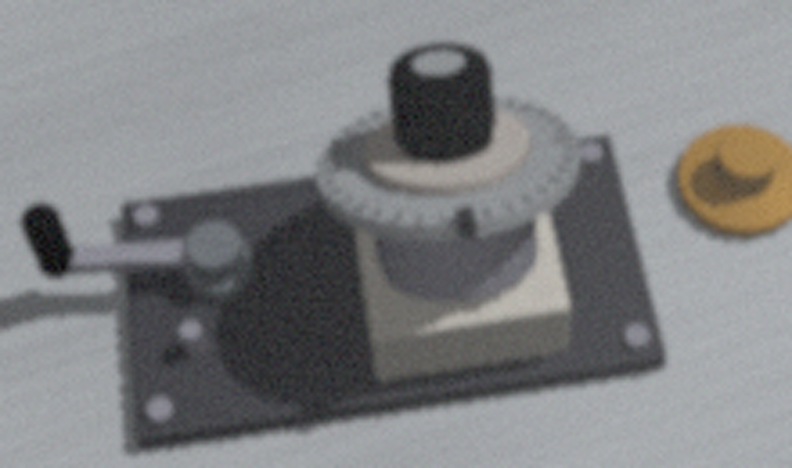

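Top crop readings:
- Plate corners (88,53), (630,145), (593,432), (37,340)
- Lug (291,82), pointer tip (264,355), knob face (262,267), handle top (693,349)

Scene crop readings:
- Plate corners (127,205), (607,137), (663,368), (133,452)
- Knob face (438,64), lug (465,222)

Next I'll fit the fixture pose, dial centre, pointer and lever angle.

```bash
cat > h.py <<'E'
import numpy as np, cv2
from scipy.optimize import least_squares
from scipy.spatial.transform import Rotation as Ro
AX=np.array([-.43497,0,.90045]); U=np.array([.90045,0,.43497]); V=np.array([0,1.,0])  # U to zero; angle about AX: U->V? AX x U = V
def w(p,P): # p=(x,y,yaw)
    c,s=np.cos(p[2]),np.sin(p[2]); P=np.atleast_2d(P)
    return np.c_[c*P[:,0]-s*P[:,1]+p[0], s*P[:,0]+c*P[:,1]+p[1], P[:,2]]
def proj(cam,Pw):
    q=Pw@cam["view"][:3,:3].T+cam["view"][:3,3]; q=q@cam["mtx"].T; return q[:,:2]/q[:,2:]
def ptr(dc,a): return dc+64*(np.cos(a)*U+np.sin(a)*V)
def lev(t,z=82): a=-1.75+t; return np.array([-20+90*np.cos(a),-135+90*np.sin(a),z])
E
python3 - <<'E'
from h import *
T=np.load("pics/top0.npz");S=np.load("pics/scene0.npz")
un=lambda c,o:(np.array(c,float)+.5)/3.6-.5+o
C=[[80,110,15],[80,-190,15],[-80,-190,15],[-80,110,15]]
ct=un([[88,53],[630,145],[593,432],[37,340],[262,267],[291,82],[264,355],[693,349]],[260,195])
cs=un([[663,368],[133,452],[127,205],[607,137],[438,64],[465,222],[43,212]],[180,180])
def res(v,full=False):
    p=v[:3];dc=np.array([v[3],0,v[4]])
    k=dc+46*AX; l=dc+68*U-AX*1
    a=proj(T,w(p,np.array(C+[k,l,ptr(dc,v[5]),lev(v[6])])))-ct
    b=proj(S,w(p,np.array(C+[k,l,lev(v[6])])))-cs
    return np.r_[a.ravel(),b.ravel()]
r=least_squares(res,[550,0,-.1,0,120,3,.1],loss='soft_l1')
print(r.x.round(3)); print(res(r.x).reshape(-1,2).round(1).tolist())
v=r.x;dc=np.array([v[3],0,v[4]]);print("grip",w(v[:3],dc+30*AX),"handle",w(v[:3],lev(v[6],62)),"home",w(v[:3],lev(1.15,62)))
np.save("fit.npy",v)
E
```

```text
[ 5.52589e+02  3.74450e+01 -1.90000e-01 -1.42610e+01  1.19852e+02
  3.28700e+00  2.20000e-02]
[[-0.2, -1.6], [-1.0, -1.6], [-1.5, -0.4], [-0.8, -0.9], [0.7, -0.9], [0.2, 3.4], [0.0, -0.5], [1.5, 0.8], [1.1, -2.3], [0.3, -2.5], [-2.1, -0.4], [0.5, -0.7], [-0.3, 1.3], [-0.7, -3.2], [-1.3, 0.4]]
grip [[525.77030234  42.60681    146.8658862 ]] handle [[ 476.79063077 -175.96395683   62.        ]] home [[ 570.77359093 -155.28207949   62.        ]]
```

Run:
```python
from h import *
from cell import env
T=np.load("pics/top0.npz");S=np.load("pics/scene0.npz")
un=lambda c,o:(np.array(c,float)+.5)/3.6-.5+o
C=[[80,110,15],[80,-190,15],[-80,-190,15],[-80,110,15]]
ct=un([[88,53],[630,145],[593,432],[37,340],[262,267],[291,82],[264,355],[693,349]],[260,195])
cs=un([[663,368],[133,452],[127,205],[607,137],[438,64],[465,222],[43,212]],[180,180])
def res(v):
    p=v[:3];dc=np.array([v[3],0,v[4]])
    k=dc+46*AX; l=dc+v[11]*U
    a=proj(T,w(p,np.array(C+[k,l,ptr(dc,v[5]),lev(v[6])])))-ct+v[7:9]
    b=proj(S,w(p,np.array(C+[k,l,lev(v[6])])))-cs+v[9:11]
    return np.r_[a.ravel(),b.ravel(),v[7:11]*.7,(v[11]-70)/4]
r=least_squares(res,[550,0,-.1,0,120,3,.1,0,0,0,0,70],loss='soft_l1')
v=r.x;print(v.round(3)); print(res(v)[:30].reshape(-1,2).round(1).tolist())
dc=np.array([v[3],0,v[4]]);print("grip",w(v[:3],dc+30*AX),"handle",w(v[:3],lev(v[6],62)),"home",w(v[:3],lev(1.15,62)))
np.save("fit.npy",v)
s=env.state();R=Ro.from_euler('xyz',s["tcp_rot"]).as_matrix()
t=w(v[:3],dc+30*AX)[0];t[2]=230;print("shift",R.T@(t-s["eef_pos"]),"roll",np.arctan2(R[1,1],R[0,1])-(np.pi/2+v[2]))
```

```text
[ 5.53096e+02  3.79950e+01 -1.90000e-01 -1.46160e+01  1.21057e+02
  3.28600e+00  1.30000e-02  3.31000e-01  8.81000e-01 -1.22000e-01
  7.43000e-01  7.52870e+01]
[[-0.1, -0.9], [-0.9, -1.0], [-1.5, 0.3], [-0.8, -0.3], [0.7, -0.2], [0.9, 0.1], [-0.0, 0.3], [1.4, 1.9], [1.3, -1.5], [0.5, -1.6], [-1.9, 0.5], [0.7, 0.2], [-0.1, 1.7], [-0.0, -1.3], [-1.1, 0.9]]
grip [[525.92982056  43.22278219 148.07035701]] handle [[ 476.52030003 -175.1281269    62.        ]] home [[ 571.28780281 -154.7315884    62.        ]]
shift [-451.34717207 -351.31227118  -15.5746077 ] roll -0.2727341237354095
```

Request:
{"fn": "step_arm", "kwargs": {"moves": [{"tx": -451, "ty": -351, "tz": -30, "roll": -0.27}, {"tx": -451, "ty": -351, "tz": -30, "roll": -0.27}, {"tx": -451, "ty": -351, "tz": -30, "roll": -0.27}, {"tx": -451, "ty": -351, "tz": -30, "roll": -0.27}, {"tx": -451, "ty": -351, "tz": -30, "roll": -0.27}, {"tx": -451, "ty": -351, "tz": -30, "roll": -0.27}, {"tx": -451, "ty": -351, "tz": -30, "roll": -0.27}, {"tx": -451, "ty": -351, "tz": -30, "roll": -0.27}, {"tx": -451, "ty": -351, "tz": -30, "roll": -0.27}, {"tx": -451, "ty": -351, "tz": -30, "roll": -0.27}, {"tx": -451, "ty": -351, "tz": -30, "roll": -0.27}, {"tx": -451, "ty": -351, "tz": -30, "roll": -0.27}]}}

```text
t: 1.1
eef_pos: [494.5, 108.1, 240.8]
tcp_rot: [3.142, -0.0, 2.949]
ft_force: [0.8, 0.4, 1.0]
opening: 1.0
grip_force: 0.0
```

Request:
{"fn": "step_arm", "kwargs": {"moves": [{"tx": -43, "ty": -58}, {"tx": -43, "ty": -58}, {"tx": -43, "ty": -58}, {"tx": -43, "ty": -58}]}}

```text
validation failed for argument at $.mo...
```

Run:
```python
from cell import env, optics
import cv2, numpy as np
from h import *
v=np.load("fit.npy");dc=np.array([v[3],0,v[4]])
r=optics.read_camera("wrist"); np.savez("pics/w1.npz",**r)
im=cv2.convertScaleAbs(r["pixels"],alpha=1.4)
P=w(v[:3],np.array([dc+46*AX,dc+64*U,ptr(dc,v[5]),dc+64*V,dc-64*V,[80,110,15],[-80,110,15]]))
q=proj(r,P);print(q.round(0).tolist(),env.state()["eef_pos"])
for a in q: cv2.drawMarker(im,tuple(int(x) for x in a.round()),(0,0,255),0,10)
cv2.imwrite("pics/w1.png",im)
```

```text
[[227.0, 306.0], [237.0, 399.0], [231.0, 222.0], [328.0, 307.0], [153.0, 307.0], [371.0, 348.0], [376.0, 194.0]] [497.60614124 102.95377066 241.06618955]
```

View pics/w1.png

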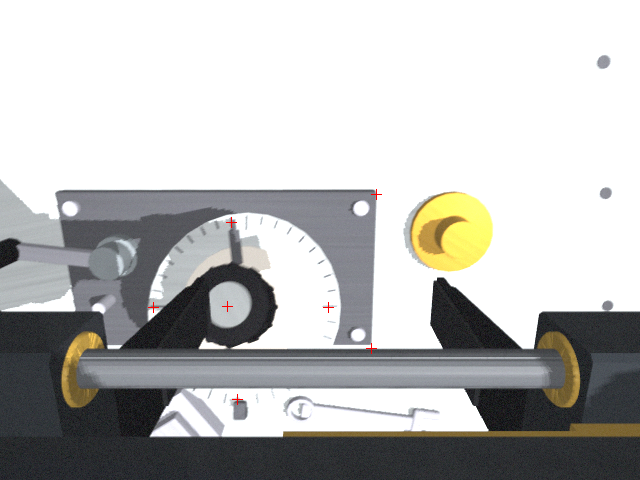

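The wrist view shows the knob face at (229,305), the lug at (240,408) and the pointer tip near (235,230), all close to the fit. The move call was refused by validation, so I'll resend it with every field filled in.

Request:
{"fn": "step_arm", "kwargs": {"moves": [{"tx": -39, "ty": -52, "tz": 0, "roll": 0}, {"tx": -39, "ty": -52, "tz": 0, "roll": 0}, {"tx": -39, "ty": -52, "tz": 0, "roll": 0}, {"tx": -39, "ty": -52, "tz": 0, "roll": 0}]}}

```text
t: 1.48
eef_pos: [522.5, 50.7, 240.3]
tcp_rot: [3.142, -0.001, 2.946]
ft_force: [0.2, 0.2, 0.3]
opening: 1.0
grip_force: 0.0
```

Request:
{"fn": "step_arm", "kwargs": {"moves": [{"tx": -3, "ty": -6, "tz": 20, "roll": 0.12}, {"tx": -3, "ty": -6, "tz": 40, "roll": 0.24}, {"tx": -3, "ty": -6, "tz": 40, "roll": 0.36}, {"tx": -3, "ty": -6, "tz": 40, "roll": 0.48}, {"tx": -3, "ty": -6, "tz": 40, "roll": 0.55}, {"tx": -3, "ty": -6, "tz": 60, "roll": 0.55}, {"tx": -3, "ty": -6, "tz": 80, "roll": 0.55}, {"tx": -3, "ty": -6, "tz": 95, "roll": 0.55}, {"tx": -3, "ty": -6, "tz": 107, "roll": 0.55}, {"tx": -3, "ty": -6, "tz": 107, "roll": 0.55}, {"tx": -3, "ty": -6, "tz": 107, "roll": 0.55}], "grip": 74}}

```text
t: 2.4
eef_pos: [523.8, 46.1, 133.7]
tcp_rot: [-3.141, -0.001, 2.4]
ft_force: [0.2, 0.0, 0.4]
opening: 0.775
grip_force: 0.0
```

Run:
```python
from cell import env
s=env.state();print(s["joints"].round(2),s["eef_pos"],s["tcp_rot"],s["ft_force"])
```

```text
[-0.04  0.46  1.89  0.    0.8  -0.87] [523.77636666  46.07975093 133.66280282] [-3.14094023e+00 -9.85338722e-04  2.39982956e+00] [0.18252382 0.0003985  0.38920192]
```

Request:
{"fn": "step_arm", "kwargs": {"moves": [{"tx": 0, "ty": 0, "tz": 0, "roll": 0}, {"tx": 0, "ty": 0, "tz": 0, "roll": 0}, {"tx": 0, "ty": 0, "tz": 0, "roll": 0}, {"tx": 0, "ty": 0, "tz": 0, "roll": 0}, {"tx": 0, "ty": 0, "tz": 0, "roll": 0}, {"tx": 0, "ty": 0, "tz": 0, "roll": 0}], "grip": 45}}

```text
t: 2.9
eef_pos: [524.7, 45.5, 134.4]
tcp_rot: [3.14, 0.001, 2.399]
ft_force: [0.4, 5.4, 5.8]
opening: 0.604
grip_force: 29.2
```

Request:
{"fn": "step_arm", "kwargs": {"moves": [{"tx": 0, "ty": 0, "tz": 0, "roll": -0.1}, {"tx": 0, "ty": 0, "tz": 0, "roll": -0.2}, {"tx": 0, "ty": 0, "tz": 0, "roll": -0.3}, {"tx": 0, "ty": 0, "tz": 0, "roll": -0.4}, {"tx": 0, "ty": 0, "tz": 0, "roll": -0.5}, {"tx": 0, "ty": 0, "tz": 0, "roll": -0.6}, {"tx": 0, "ty": 0, "tz": 0, "roll": -0.7}, {"tx": 0, "ty": 0, "tz": 0, "roll": -0.8}, {"tx": 0, "ty": 0, "tz": 0, "roll": -0.9}, {"tx": 0, "ty": 0, "tz": 0, "roll": -1.0}, {"tx": 0, "ty": 0, "tz": 0, "roll": -1.1}, {"tx": 0, "ty": 0, "tz": 0, "roll": -1.1}]}}

```text
t: 3.9
eef_pos: [523.9, 43.5, 134.6]
tcp_rot: [-3.139, -0.001, -2.778]
ft_force: [-5.9, -8.4, 12.5]
opening: 0.591
grip_force: 32.2
```

```bash
cat > look.py <<'E'
import sys
from cell import env, optics
from h import *
n=sys.argv[1]
v=np.load("fit.npy");dc=np.array([v[3],0,v[4]])
s=env.state();print(s["joints"].round(2),s["ft_force"].round(1),s["moment"].round(2))
r=optics.read_camera("top"); np.savez(f"pics/{n}.npz",**r)
q=proj(r,w(v[:3],np.array([dc+72*U,dc+72*V,dc-72*U,dc-72*V])))+v[7:9]
print(((q-[270,195])*5).round(0).tolist())
im=cv2.convertScaleAbs(cv2.resize(r["pixels"][195:315,270:400],None,fx=5,fy=5,interpolation=cv2.INTER_CUBIC),alpha=1.6)
cv2.imwrite(f"pics/{n}.png",im)
E
python3 look.py t1
```

```text
[-0.04  0.45  1.89 -0.    0.8  -1.97] [-5.9 -8.4 12.5] [-3.04  0.55 -0.68]
[[355.0, 122.0], [113.0, 286.0], [285.0, 510.0], [525.0, 356.0]]
```

View pics/t1.png

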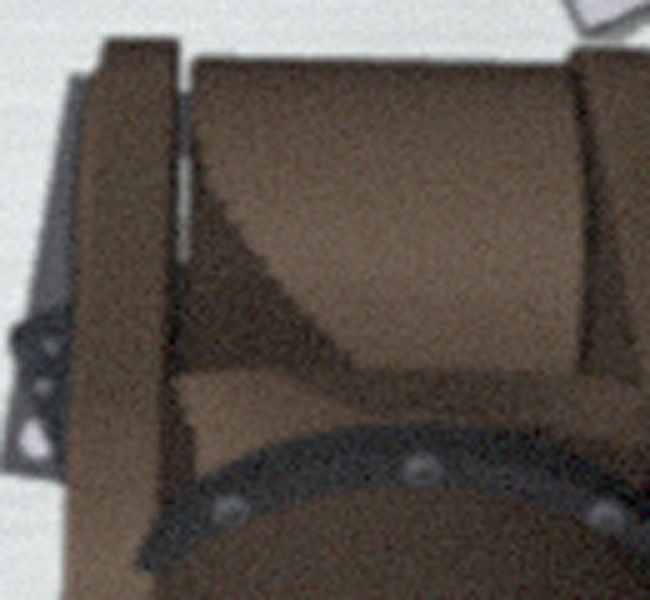

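The arm blocks the top camera, so I'll read the pointer by unwrapping the dial plane from the wrist camera. I'll test that on the saved wrist image and take a new one now.

```bash
cat > pol.py <<'E'
from h import *
def unwrap(r,v,rs=np.arange(30,80,1.),n=360):
    dc=np.array([v[3],0,v[4]]);a=np.radians(np.arange(n)-180.)
    P=dc+rs[:,None,None]*(np.cos(a)[None,:,None]*U+np.sin(a)[None,:,None]*V)
    q=proj(r,w(v[:3],P.reshape(-1,3))).reshape(len(rs),n,2).astype(np.float32)
    return cv2.remap(cv2.cvtColor(r["pixels"],cv2.COLOR_BGR2GRAY),q[...,0],q[...,1],cv2.INTER_LINEAR)
E
python3 - <<'E'
from pol import *
from cell import env,optics
v=np.load("fit.npy")
a=dict(np.load("pics/w1.npz")); b=optics.read_camera("wrist"); np.savez("pics/w2.npz",**b)
f=lambda i:cv2.resize(i,(720,200),interpolation=cv2.INTER_NEAREST)
cv2.imwrite("pics/p.png",np.vstack([f(unwrap(a,v)),f(unwrap(b,v))]+[np.pad(cv2.resize(cv2.cvtColor(b["pixels"],cv2.COLOR_BGR2GRAY),(266,200)),((0,0),(0,454)))]))
E
```

```text
(no output)
```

View pics/p.png

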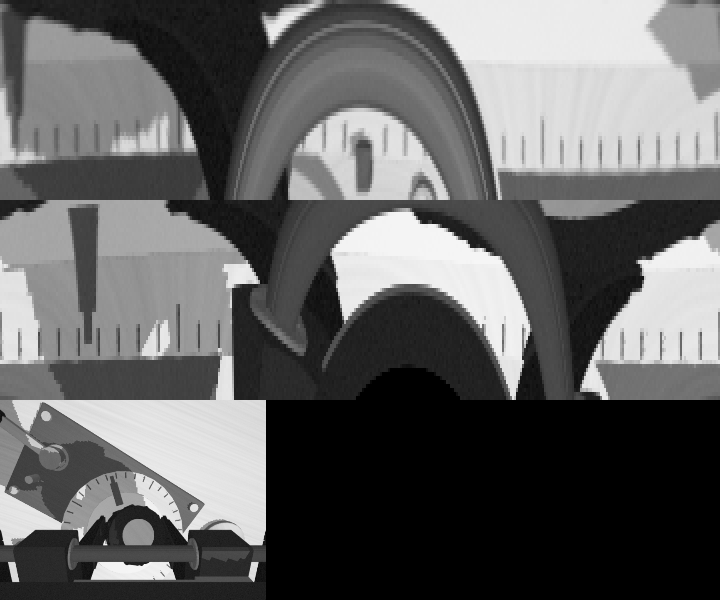

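The unwrapped view works. The pointer went from about -172° to about -137°, so the slack is taken up and roughly 136° remain. I'll ratchet from here.

Request:
{"fn": "step_arm", "kwargs": {"moves": [{"tx": 0, "ty": 0, "tz": 0, "roll": 0}, {"tx": 0, "ty": 0, "tz": 0, "roll": 0}, {"tx": 0, "ty": 0, "tz": 0, "roll": 0.1}, {"tx": 0, "ty": 0, "tz": 0, "roll": 0.22}, {"tx": 0, "ty": 0, "tz": 0, "roll": 0.34}, {"tx": 0, "ty": 0, "tz": 0, "roll": 0.46}, {"tx": 0, "ty": 0, "tz": 0, "roll": 0.58}, {"tx": 0, "ty": 0, "tz": 0, "roll": 0.7}, {"tx": 0, "ty": 0, "tz": 0, "roll": 0.82}, {"tx": 0, "ty": 0, "tz": 0, "roll": 0.94}, {"tx": 0, "ty": 0, "tz": 0, "roll": 1.06}, {"tx": 0, "ty": 0, "tz": 0, "roll": 1.1}], "grip": 74}}

```text
t: 5.0
eef_pos: [524.0, 45.2, 133.5]
tcp_rot: [-3.141, -0.001, 2.392]
ft_force: [-0.1, -1.1, 1.0]
opening: 0.777
grip_force: 0.0
```

Request:
{"fn": "step_arm", "kwargs": {"moves": [{"tx": 0, "ty": 0, "tz": 0, "roll": 0}, {"tx": 0, "ty": 0, "tz": 0, "roll": 0}, {"tx": 0, "ty": 0, "tz": 0, "roll": 0}, {"tx": 0, "ty": 0, "tz": 0, "roll": 0}, {"tx": 0, "ty": 0, "tz": 0, "roll": 0}, {"tx": 0, "ty": 0, "tz": 0, "roll": 0}], "grip": 45}}

```text
t: 5.5
eef_pos: [524.7, 45.6, 133.7]
tcp_rot: [3.14, 0.0, 2.4]
ft_force: [3.2, 4.8, -3.4]
opening: 0.603
grip_force: 28.4
```

Request:
{"fn": "step_arm", "kwargs": {"moves": [{"tx": 0, "ty": 0, "tz": 0, "roll": -0.1}, {"tx": 0, "ty": 0, "tz": 0, "roll": -0.2}, {"tx": 0, "ty": 0, "tz": 0, "roll": -0.3}, {"tx": 0, "ty": 0, "tz": 0, "roll": -0.4}, {"tx": 0, "ty": 0, "tz": 0, "roll": -0.5}, {"tx": 0, "ty": 0, "tz": 0, "roll": -0.6}, {"tx": 0, "ty": 0, "tz": 0, "roll": -0.7}, {"tx": 0, "ty": 0, "tz": 0, "roll": -0.8}, {"tx": 0, "ty": 0, "tz": 0, "roll": -0.9}, {"tx": 0, "ty": 0, "tz": 0, "roll": -1.0}, {"tx": 0, "ty": 0, "tz": 0, "roll": -1.1}, {"tx": 0, "ty": 0, "tz": 0, "roll": -1.1}]}}

```text
t: 6.5
eef_pos: [523.9, 43.7, 134.5]
tcp_rot: [-3.139, -0.001, -2.777]
ft_force: [-4.9, -9.6, 10.3]
opening: 0.6
grip_force: 30.9
```

```bash
cat > meas.py <<'E'
# dark runs along the pointer's ring (r 48..60), in degrees, for every camera
import sys
from pol import *
from cell import env,optics
v=np.load("fit.npy");n=sys.argv[1]
for c in ("wrist","scene"):
    r=optics.read_camera(c); np.savez(f"pics/{n}{c}.npz",**r)
    im=unwrap(r,v,np.arange(50,60.)); m=np.median(im,0)
    print(c,[int(x) for x in m[::3]])
E
python3 meas.py s2
```

```text
wrist [225, 226, 226, 225, 225, 223, 144, 144, 143, 145, 144, 145, 146, 148, 147, 147, 147, 147, 148, 148, 146, 147, 148, 145, 144, 148, 123, 79, 102, 136, 155, 150, 153, 156, 154, 154, 154, 152, 165, 35, 34, 33, 75, 79, 75, 59, 69, 73, 75, 74, 72, 31, 21, 21, 20, 19, 20, 232, 233, 233, 231, 159, 82, 68, 50, 38, 32, 34, 35, 35, 36, 36, 40, 56, 75, 97, 182, 238, 239, 239, 237, 239, 239, 237, 239, 237, 238, 107, 73, 75, 75, 73, 70, 61, 48, 28, 27, 27, 23, 25, 22, 23, 23, 24, 28, 195, 228, 227, 227, 226, 226, 226, 226, 226, 226, 226, 226, 226, 226, 226]
scene [25, 25, 23, 26, 27, 24, 25, 23, 23, 21, 20, 24, 27, 37, 52, 58, 51, 44, 35, 30, 32, 33, 38, 42, 42, 39, 39, 41, 44, 48, 54, 57, 58, 57, 59, 59, 59, 59, 59, 59, 62, 70, 78, 81, 81, 83, 81, 81, 84, 88, 87, 83, 84, 85, 87, 87, 89, 88, 85, 91, 94, 97, 94, 94, 96, 94, 98, 99, 98, 99, 99, 98, 99, 98, 98, 98, 100, 99, 99, 99, 99, 100, 100, 100, 100, 99, 98, 98, 99, 99, 98, 97, 96, 97, 97, 96, 95, 96, 96, 94, 91, 95, 97, 95, 92, 95, 98, 89, 61, 32, 27, 27, 27, 27, 26, 27, 26, 23, 22, 25]
```

The pointer now reads about -98°, a gain of about 39° for the stroke. Next stroke.

Request:
{"fn": "step_arm", "kwargs": {"moves": [{"tx": 0, "ty": 0, "tz": 0, "roll": 0}, {"tx": 0, "ty": 0, "tz": 0, "roll": 0}, {"tx": 0, "ty": 0, "tz": 0, "roll": 0.1}, {"tx": 0, "ty": 0, "tz": 0, "roll": 0.22}, {"tx": 0, "ty": 0, "tz": 0, "roll": 0.34}, {"tx": 0, "ty": 0, "tz": 0, "roll": 0.46}, {"tx": 0, "ty": 0, "tz": 0, "roll": 0.58}, {"tx": 0, "ty": 0, "tz": 0, "roll": 0.7}, {"tx": 0, "ty": 0, "tz": 0, "roll": 0.82}, {"tx": 0, "ty": 0, "tz": 0, "roll": 0.94}, {"tx": 0, "ty": 0, "tz": 0, "roll": 1.06}, {"tx": 0, "ty": 0, "tz": 0, "roll": 1.1}], "grip": 74}}

```text
t: 7.6
eef_pos: [524.1, 45.3, 133.6]
tcp_rot: [-3.141, -0.0, 2.393]
ft_force: [-0.1, -0.6, 0.8]
opening: 0.78
grip_force: 0.0
```

Request:
{"fn": "step_arm", "kwargs": {"moves": [{"tx": 0, "ty": 0, "tz": 0, "roll": 0}, {"tx": 0, "ty": 0, "tz": 0, "roll": 0}, {"tx": 0, "ty": 0, "tz": 0, "roll": 0}, {"tx": 0, "ty": 0, "tz": 0, "roll": 0}, {"tx": 0, "ty": 0, "tz": 0, "roll": 0}, {"tx": 0, "ty": 0, "tz": 0, "roll": 0}], "grip": 45}}

```text
t: 8.1
eef_pos: [524.6, 45.7, 133.7]
tcp_rot: [3.14, 0.0, 2.4]
ft_force: [3.3, 5.8, -2.5]
opening: 0.606
grip_force: 28.5
```

Request:
{"fn": "step_arm", "kwargs": {"moves": [{"tx": 0, "ty": 0, "tz": 0, "roll": -0.1}, {"tx": 0, "ty": 0, "tz": 0, "roll": -0.2}, {"tx": 0, "ty": 0, "tz": 0, "roll": -0.3}, {"tx": 0, "ty": 0, "tz": 0, "roll": -0.4}, {"tx": 0, "ty": 0, "tz": 0, "roll": -0.5}, {"tx": 0, "ty": 0, "tz": 0, "roll": -0.6}, {"tx": 0, "ty": 0, "tz": 0, "roll": -0.7}, {"tx": 0, "ty": 0, "tz": 0, "roll": -0.8}, {"tx": 0, "ty": 0, "tz": 0, "roll": -0.9}, {"tx": 0, "ty": 0, "tz": 0, "roll": -1.0}, {"tx": 0, "ty": 0, "tz": 0, "roll": -1.1}, {"tx": 0, "ty": 0, "tz": 0, "roll": -1.1}]}}

```text
t: 9.1
eef_pos: [523.9, 43.6, 134.5]
tcp_rot: [-3.139, -0.001, -2.777]
ft_force: [-5.2, -10.3, 10.3]
opening: 0.6
grip_force: 31.2
```

Request:
{"fn": "step_arm", "kwargs": {"moves": [{"tx": 0, "ty": 0, "tz": 0, "roll": 0}, {"tx": 0, "ty": 0, "tz": 0, "roll": 0}, {"tx": 0, "ty": 0, "tz": 0, "roll": 0.1}, {"tx": 0, "ty": 0, "tz": 0, "roll": 0.22}, {"tx": 0, "ty": 0, "tz": 0, "roll": 0.34}, {"tx": 0, "ty": 0, "tz": 0, "roll": 0.46}, {"tx": 0, "ty": 0, "tz": 0, "roll": 0.58}, {"tx": 0, "ty": 0, "tz": 0, "roll": 0.7}, {"tx": 0, "ty": 0, "tz": 0, "roll": 0.82}, {"tx": 0, "ty": 0, "tz": 0, "roll": 0.94}, {"tx": 0, "ty": 0, "tz": 0, "roll": 1.06}, {"tx": 0, "ty": 0, "tz": 0, "roll": 1.1}], "grip": 74}}

```text
t: 10.1
eef_pos: [524.1, 45.3, 133.6]
tcp_rot: [-3.141, -0.001, 2.393]
ft_force: [-0.4, -0.7, 0.1]
opening: 0.779
grip_force: 0.0
```

```bash
python3 meas.py s3
python3 - <<'E'
import numpy as np,cv2
from pol import *
v=np.load("fit.npy")
f=lambda i:cv2.resize(i,(720,140),interpolation=cv2.INTER_NEAREST)
L=[dict(np.load(f"pics/{n}.npz")) for n in("s2wrist","s3wrist")]
cv2.imwrite("pics/p2.png",np.vstack([f(unwrap(r,v)) for r in L]+[np.hstack([cv2.resize(cv2.cvtColor(r["pixels"],cv2.COLOR_BGR2GRAY),(360,270)) for r in L])]))
E
```

```text
wrist [224, 224, 225, 224, 223, 223, 223, 223, 222, 223, 224, 222, 223, 197, 57, 38, 37, 36, 36, 33, 35, 35, 36, 27, 45, 119, 85, 106, 119, 134, 117, 114, 114, 143, 224, 225, 225, 221, 146, 146, 101, 100, 97, 87, 72, 53, 44, 44, 43, 42, 44, 43, 42, 43, 41, 44, 43, 43, 43, 66, 80, 124, 148, 149, 150, 150, 227, 229, 227, 36, 51, 112, 117, 138, 117, 99, 71, 23, 22, 23, 28, 58, 232, 231, 234, 231, 233, 233, 230, 229, 231, 228, 227, 231, 230, 228, 224, 228, 225, 225, 225, 228, 228, 226, 225, 226, 226, 226, 226, 225, 225, 225, 223, 224, 224, 224, 224, 225, 225, 223]
scene [27, 25, 27, 22, 25, 25, 24, 23, 36, 65, 93, 96, 90, 89, 94, 95, 91, 90, 89, 85, 74, 66, 60, 58, 56, 56, 58, 58, 56, 57, 57, 57, 58, 61, 67, 74, 81, 82, 71, 57, 50, 49, 53, 60, 60, 60, 60, 61, 58, 61, 63, 62, 64, 63, 67, 66, 65, 67, 64, 65, 65, 64, 64, 64, 65, 73, 88, 96, 99, 98, 99, 99, 98, 97, 98, 97, 98, 98, 98, 99, 100, 100, 99, 99, 98, 98, 98, 97, 98, 99, 98, 96, 96, 97, 97, 95, 95, 94, 93, 84, 61, 34, 27, 27, 27, 33, 58, 71, 59, 33, 30, 28, 25, 21, 25, 24, 26, 26, 25, 26]
```

View pics/p2.png

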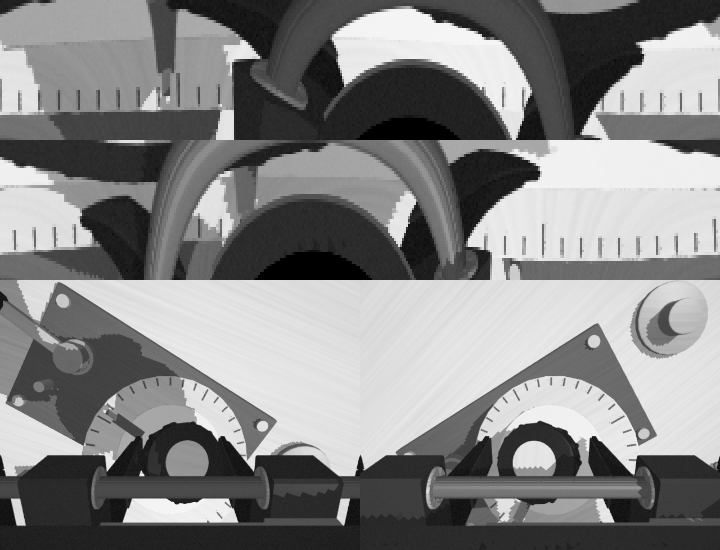

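The pointer is at about -58.5° and the gain is steady at about 40° per stroke. Another full stroke should leave it near -19°.

Request:
{"fn": "step_arm", "kwargs": {"moves": [{"tx": 0, "ty": 0, "tz": 0, "roll": 0}, {"tx": 0, "ty": 0, "tz": 0, "roll": 0}, {"tx": 0, "ty": 0, "tz": 0, "roll": 0}, {"tx": 0, "ty": 0, "tz": 0, "roll": 0}, {"tx": 0, "ty": 0, "tz": 0, "roll": 0}, {"tx": 0, "ty": 0, "tz": 0, "roll": 0}], "grip": 45}}

```text
t: 10.7
eef_pos: [524.7, 45.6, 133.8]
tcp_rot: [3.14, 0.0, 2.399]
ft_force: [3.2, 5.0, -2.9]
opening: 0.606
grip_force: 28.5
```

Request:
{"fn": "step_arm", "kwargs": {"moves": [{"tx": 0, "ty": 0, "tz": 0, "roll": -0.1}, {"tx": 0, "ty": 0, "tz": 0, "roll": -0.2}, {"tx": 0, "ty": 0, "tz": 0, "roll": -0.3}, {"tx": 0, "ty": 0, "tz": 0, "roll": -0.4}, {"tx": 0, "ty": 0, "tz": 0, "roll": -0.5}, {"tx": 0, "ty": 0, "tz": 0, "roll": -0.55}, {"tx": 0, "ty": 0, "tz": 0, "roll": -0.55}]}}

```text
t: 11.28
eef_pos: [524.0, 44.7, 133.4]
tcp_rot: [-3.141, -0.001, 2.952]
ft_force: [-0.2, -3.5, -4.5]
opening: 0.543
grip_force: 30.0
```

```bash
cat > sc.py <<'E'
from pol import *
from cell import env,optics
v=np.load("fit.npy")
for c in ("scene",):
    r=optics.read_camera(c); np.savez("pics/sc.npz",**r)
    for k in (48,54): print(c,k,[(i-180,int(x)) for i,x in enumerate(np.median(unwrap(r,v,np.arange(k,k+5.)),0)) if 90<i<210 and i%2==0])
E
python3 sc.py
```

```text
scene 48 [(-88, 58), (-86, 56), (-84, 57), (-82, 59), (-80, 61), (-78, 60), (-76, 61), (-74, 61), (-72, 59), (-70, 59), (-68, 60), (-66, 60), (-64, 60), (-62, 59), (-60, 60), (-58, 60), (-56, 60), (-54, 59), (-52, 58), (-50, 58), (-48, 54), (-46, 51), (-44, 48), (-42, 45), (-40, 45), (-38, 49), (-36, 57), (-34, 64), (-32, 70), (-30, 71), (-28, 72), (-26, 73), (-24, 75), (-22, 77), (-20, 79), (-18, 80), (-16, 81), (-14, 82), (-12, 83), (-10, 85), (-8, 84), (-6, 84), (-4, 86), (-2, 92), (0, 92), (2, 93), (4, 93), (6, 92), (8, 92), (10, 95), (12, 96), (14, 95), (16, 94), (18, 96), (20, 98), (22, 98), (24, 98), (26, 99), (28, 99)]
scene 54 [(-88, 56), (-86, 58), (-84, 60), (-82, 62), (-80, 64), (-78, 71), (-76, 77), (-74, 80), (-72, 83), (-70, 85), (-68, 84), (-66, 81), (-64, 77), (-62, 71), (-60, 67), (-58, 62), (-56, 59), (-54, 59), (-52, 62), (-50, 61), (-48, 58), (-46, 55), (-44, 52), (-42, 49), (-40, 48), (-38, 51), (-36, 59), (-34, 72), (-32, 80), (-30, 84), (-28, 85), (-26, 88), (-24, 89), (-22, 91), (-20, 90), (-18, 92), (-16, 92), (-14, 94), (-12, 92), (-10, 93), (-8, 91), (-6, 91), (-4, 92), (-2, 95), (0, 97), (2, 99), (4, 98), (6, 96), (8, 95), (10, 97), (12, 98), (14, 97), (16, 97), (18, 99), (20, 99), (22, 100), (24, 100), (26, 99), (28, 99)]
```

Request:
{"fn": "step_arm", "kwargs": {"moves": [{"tx": 0, "ty": 0, "tz": 0, "roll": -0.1}, {"tx": 0, "ty": 0, "tz": 0, "roll": -0.2}, {"tx": 0, "ty": 0, "tz": 0, "roll": -0.3}, {"tx": 0, "ty": 0, "tz": 0, "roll": -0.4}, {"tx": 0, "ty": 0, "tz": 0, "roll": -0.5}, {"tx": 0, "ty": 0, "tz": 0, "roll": -0.55}, {"tx": 0, "ty": 0, "tz": 0, "roll": -0.55}]}}

```text
t: 11.92
eef_pos: [523.8, 43.5, 134.7]
tcp_rot: [-3.139, -0.001, -2.783]
ft_force: [-8.8, -12.9, 10.8]
opening: 0.593
grip_force: 32.4
```

```bash
python3 sc.py
```

```text
scene 48 [(-88, 57), (-86, 57), (-84, 58), (-82, 58), (-80, 58), (-78, 59), (-76, 58), (-74, 58), (-72, 57), (-70, 58), (-68, 59), (-66, 60), (-64, 61), (-62, 62), (-60, 63), (-58, 65), (-56, 65), (-54, 64), (-52, 64), (-50, 65), (-48, 66), (-46, 69), (-44, 70), (-42, 70), (-40, 72), (-38, 73), (-36, 72), (-34, 71), (-32, 71), (-30, 72), (-28, 72), (-26, 67), (-24, 60), (-22, 53), (-20, 50), (-18, 50), (-16, 56), (-14, 67), (-12, 77), (-10, 82), (-8, 81), (-6, 85), (-4, 87), (-2, 90), (0, 90), (2, 92), (4, 91), (6, 91), (8, 90), (10, 93), (12, 96), (14, 95), (16, 95), (18, 97), (20, 98), (22, 99), (24, 99), (26, 99), (28, 100)]
scene 54 [(-88, 57), (-86, 56), (-84, 56), (-82, 56), (-80, 58), (-78, 58), (-76, 59), (-74, 59), (-72, 59), (-70, 57), (-68, 58), (-66, 57), (-64, 58), (-62, 61), (-60, 63), (-58, 70), (-56, 78), (-54, 88), (-52, 92), (-50, 92), (-48, 89), (-46, 89), (-44, 90), (-42, 89), (-40, 86), (-38, 86), (-36, 90), (-34, 89), (-32, 85), (-30, 82), (-28, 77), (-26, 68), (-24, 61), (-22, 52), (-20, 44), (-18, 58), (-16, 76), (-14, 87), (-12, 91), (-10, 93), (-8, 91), (-6, 90), (-4, 91), (-2, 95), (0, 99), (2, 99), (4, 97), (6, 95), (8, 95), (10, 98), (12, 97), (14, 97), (16, 98), (18, 98), (20, 99), (22, 100), (24, 100), (26, 99), (28, 99)]
```

The pointer is at about -20°. Half strokes give about 19–20°, so I'll regrip and go half a stroke, then compare the pointer with the lug.

Request:
{"fn": "step_arm", "kwargs": {"moves": [{"tx": 0, "ty": 0, "tz": 0, "roll": 0}, {"tx": 0, "ty": 0, "tz": 0, "roll": 0}, {"tx": 0, "ty": 0, "tz": 0, "roll": 0.1}, {"tx": 0, "ty": 0, "tz": 0, "roll": 0.22}, {"tx": 0, "ty": 0, "tz": 0, "roll": 0.34}, {"tx": 0, "ty": 0, "tz": 0, "roll": 0.46}, {"tx": 0, "ty": 0, "tz": 0, "roll": 0.58}, {"tx": 0, "ty": 0, "tz": 0, "roll": 0.7}, {"tx": 0, "ty": 0, "tz": 0, "roll": 0.82}, {"tx": 0, "ty": 0, "tz": 0, "roll": 0.94}, {"tx": 0, "ty": 0, "tz": 0, "roll": 1.06}, {"tx": 0, "ty": 0, "tz": 0, "roll": 1.1}], "grip": 74}}

```text
t: 12.97
eef_pos: [524.2, 45.5, 133.7]
tcp_rot: [3.141, -0.0, 2.39]
ft_force: [-0.4, 0.2, 0.3]
opening: 0.777
grip_force: 0.0
```

Request:
{"fn": "step_arm", "kwargs": {"moves": [{"tx": 0, "ty": 0, "tz": 0, "roll": 0}, {"tx": 0, "ty": 0, "tz": 0, "roll": 0}, {"tx": 0, "ty": 0, "tz": 0, "roll": 0}, {"tx": 0, "ty": 0, "tz": 0, "roll": 0}, {"tx": 0, "ty": 0, "tz": 0, "roll": 0}, {"tx": 0, "ty": 0, "tz": 0, "roll": 0}], "grip": 45}}

```text
t: 13.47
eef_pos: [524.6, 45.7, 133.8]
tcp_rot: [3.14, 0.0, 2.4]
ft_force: [1.5, 4.8, -1.8]
opening: 0.599
grip_force: 28.6
```

Request:
{"fn": "step_arm", "kwargs": {"moves": [{"tx": 0, "ty": 0, "tz": 0, "roll": -0.1}, {"tx": 0, "ty": 0, "tz": 0, "roll": -0.2}, {"tx": 0, "ty": 0, "tz": 0, "roll": -0.3}, {"tx": 0, "ty": 0, "tz": 0, "roll": -0.4}, {"tx": 0, "ty": 0, "tz": 0, "roll": -0.45}, {"tx": 0, "ty": 0, "tz": 0, "roll": -0.45}, {"tx": 0, "ty": 0, "tz": 0, "roll": -0.45}]}}

```text
t: 14.05
eef_pos: [524.0, 45.0, 133.5]
tcp_rot: [-3.141, -0.001, 2.848]
ft_force: [0.2, -2.7, -5.0]
opening: 0.555
grip_force: 29.7
```

```bash
cat > sc2.py <<'E'
from pol import *
from cell import env,optics
v=np.load("fit.npy")
r=optics.read_camera("scene"); np.savez("pics/sc.npz",**r)
for k in (46,50,54,58,62,68,72): print(k,[int(x) for x in np.median(unwrap(r,v,np.arange(k,k+4.)),0)[150:200:2]])
cv2.imwrite("pics/sc.png",cv2.convertScaleAbs(cv2.resize(r["pixels"][180:260,250:360],None,fx=7,fy=7,interpolation=cv2.INTER_CUBIC),alpha=1.5))
E
python3 sc2.py
```

```text
46 [70, 71, 72, 72, 71, 71, 71, 72, 73, 74, 71, 64, 55, 46, 46, 48, 58, 66, 70, 71, 72, 71, 71, 69, 68]
50 [66, 68, 71, 71, 71, 69, 68, 69, 69, 70, 69, 62, 56, 47, 48, 52, 61, 68, 72, 67, 68, 69, 70, 69, 68]
54 [67, 68, 74, 79, 78, 73, 75, 74, 67, 63, 62, 60, 55, 52, 53, 60, 70, 75, 75, 72, 75, 77, 76, 76, 79]
58 [80, 83, 87, 90, 92, 91, 90, 87, 75, 63, 59, 60, 61, 63, 64, 76, 85, 87, 86, 86, 91, 91, 91, 93, 94]
62 [96, 95, 97, 98, 97, 100, 99, 97, 86, 68, 61, 64, 72, 75, 78, 85, 92, 93, 96, 98, 99, 99, 100, 100, 100]
68 [97, 95, 96, 100, 101, 98, 96, 100, 99, 87, 69, 77, 87, 84, 66, 67, 71, 86, 99, 98, 97, 101, 101, 99, 98]
72 [99, 90, 89, 96, 100, 95, 87, 94, 100, 95, 81, 82, 89, 75, 54, 49, 60, 86, 94, 91, 94, 101, 101, 93, 93]
```

Request:
{"fn": "step_arm", "kwargs": {"moves": [{"tx": 0, "ty": 0, "tz": 0, "roll": -0.06}, {"tx": 0, "ty": 0, "tz": 0, "roll": -0.06}, {"tx": 0, "ty": 0, "tz": 0, "roll": -0.06}]}}

```text
t: 14.35
eef_pos: [524.1, 44.9, 133.4]
tcp_rot: [-3.141, -0.001, 2.907]
ft_force: [1.1, -5.1, -8.2]
opening: 0.546
grip_force: 29.9
```

```bash
python3 sc2.py
```

```text
46 [71, 72, 74, 76, 79, 78, 78, 78, 76, 74, 72, 67, 59, 49, 47, 48, 57, 70, 78, 79, 80, 79, 77, 75, 72]
50 [70, 72, 75, 77, 78, 79, 79, 78, 74, 70, 70, 67, 60, 51, 48, 51, 64, 80, 84, 85, 88, 87, 84, 80, 79]
54 [81, 82, 86, 88, 87, 87, 91, 88, 79, 71, 65, 61, 59, 58, 55, 63, 78, 88, 92, 94, 96, 94, 91, 92, 96]
58 [94, 96, 97, 97, 98, 97, 98, 96, 92, 81, 69, 62, 61, 66, 67, 73, 87, 97, 98, 98, 100, 99, 98, 101, 101]
62 [99, 101, 101, 101, 100, 100, 100, 100, 98, 91, 77, 63, 63, 72, 77, 80, 90, 97, 100, 100, 100, 101, 99, 101, 100]
68 [97, 96, 96, 101, 100, 97, 97, 99, 101, 98, 91, 75, 69, 70, 69, 66, 71, 87, 97, 98, 97, 100, 101, 100, 97]
72 [99, 91, 89, 97, 102, 96, 88, 96, 101, 99, 91, 81, 78, 65, 54, 52, 59, 86, 97, 89, 96, 101, 100, 93, 93]
```

View pics/sc.png

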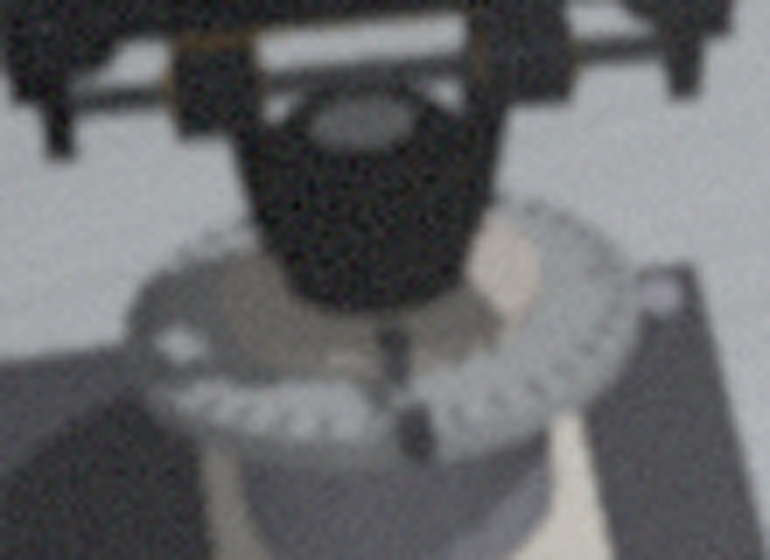

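The scene crop shows the pointer running (390,330)→(400,378) with the lug top at (413,410), so it is about 2° short. One small turn, then I'll release, rise and check with the wrist camera.

Request:
{"fn": "step_arm", "kwargs": {"moves": [{"tx": 0, "ty": 0, "tz": 0, "roll": -0.05}, {"tx": 0, "ty": 0, "tz": 0, "roll": -0.05}, {"tx": 0, "ty": 0, "tz": 0, "roll": -0.05}]}}

```text
t: 14.65
eef_pos: [524.0, 44.8, 133.5]
tcp_rot: [-3.141, -0.001, 2.957]
ft_force: [-0.1, -6.0, -7.8]
opening: 0.546
grip_force: 30.0
```

Request:
{"fn": "step_arm", "kwargs": {"moves": [{"tx": 0, "ty": 0, "tz": 0, "roll": 0}, {"tx": 0, "ty": 0, "tz": 0, "roll": 0}, {"tx": 0, "ty": 0, "tz": 0, "roll": 0}, {"tx": 0, "ty": 0, "tz": -20, "roll": 0}, {"tx": 0, "ty": 0, "tz": -50, "roll": 0}, {"tx": 0, "ty": 0, "tz": -80, "roll": 0}, {"tx": 0, "ty": 0, "tz": -107, "roll": 0}, {"tx": 0, "ty": 0, "tz": -107, "roll": 0}, {"tx": 0, "ty": 0, "tz": -107, "roll": 0}], "grip": 80}}

```text
t: 15.4
eef_pos: [524.6, 45.4, 242.2]
tcp_rot: [3.141, 0.003, 2.958]
ft_force: [0.5, -0.3, -0.3]
opening: 0.842
grip_force: 0.0
```

Run:
```python
from pol import *
from cell import env,optics
v=np.load("fit.npy")
r=optics.read_camera("wrist"); np.savez("pics/w3.npz",**r)
im=unwrap(r,v,np.arange(30,90,.5),720) if 0 else unwrap(r,v,np.arange(30,90.))
for k in (42,46,50,54,58,62,66,70,74,78): print(k,[int(x) for x in np.median(im[k-30:k-27],0)[165:196]])
a=r["pixels"];s=env.state();print(s["eef_pos"],s["tcp_rot"])
q=proj(r,w(v[:3],np.array([v[3],0,v[4]])+64*U))[0];print(q)
x,y=q.astype(int);a=np.pad(a,((0,100),(100,100),(0,0)))[max(y-70,0):y+50,x+20:x+180]
cv2.imwrite("pics/w3.png",cv2.resize(a,None,fx=5,fy=5,interpolation=cv2.INTER_CUBIC))
```

```text
42 [231, 230, 230, 228, 214, 180, 177, 172, 170, 171, 168, 164, 146, 119, 108, 108, 107, 107, 105, 104, 105, 104, 115, 165, 224, 228, 232, 238, 236, 235, 236]
46 [235, 234, 235, 233, 190, 164, 160, 158, 159, 157, 156, 157, 153, 123, 107, 107, 107, 107, 106, 106, 106, 106, 134, 221, 235, 235, 236, 235, 235, 236, 236]
50 [229, 230, 231, 231, 222, 189, 156, 154, 155, 156, 158, 157, 152, 119, 108, 107, 108, 106, 106, 105, 108, 122, 200, 232, 232, 232, 231, 231, 231, 231, 231]
54 [232, 233, 232, 233, 232, 232, 232, 212, 168, 155, 159, 159, 167, 159, 130, 123, 109, 108, 110, 115, 107, 150, 232, 233, 233, 233, 233, 233, 233, 232, 232]
58 [234, 235, 234, 234, 233, 234, 234, 233, 234, 230, 161, 156, 157, 161, 206, 178, 108, 107, 107, 177, 233, 234, 233, 235, 234, 235, 235, 235, 235, 235, 236]
62 [235, 234, 234, 235, 235, 233, 174, 157, 234, 235, 235, 235, 200, 177, 174, 155, 112, 119, 127, 223, 236, 235, 236, 235, 235, 235, 213, 135, 228, 235, 235]
66 [234, 234, 233, 235, 213, 191, 134, 105, 126, 108, 73, 65, 63, 57, 56, 58, 58, 56, 56, 56, 59, 94, 116, 136, 160, 182, 175, 139, 236, 236, 235]
70 [60, 59, 66, 67, 61, 59, 71, 71, 72, 75, 73, 75, 73, 74, 74, 73, 75, 75, 74, 75, 73, 76, 73, 72, 74, 73, 70, 72, 67, 63, 59]
74 [87, 95, 107, 88, 90, 95, 97, 90, 86, 90, 95, 97, 95, 97, 100, 98, 99, 98, 96, 95, 95, 94, 89, 85, 82, 93, 95, 88, 94, 85, 83]
78 [105, 105, 106, 104, 108, 114, 123, 123, 126, 127, 126, 128, 125, 127, 125, 127, 126, 126, 125, 128, 128, 128, 126, 124, 124, 122, 114, 106, 105, 105, 106]
[524.09114258  45.37847728 240.85949724] [3.14120050e+00 7.81885105e-04 2.95857424e+00]
[315.38789559 344.78585754]
```

The ±10° ticks sit at -8.5° and +11.9° in this view, so zero reads +1.7°. The pointer reads +1.7° to +2°, so it is on zero. Next I'll close the fingers and move behind the lever handle, with tool y along the push direction.

Request:
{"fn": "step_arm", "kwargs": {"moves": [{"tx": 46, "ty": -218, "tz": 0, "roll": 1.76}, {"tx": 46, "ty": -218, "tz": 0, "roll": 1.76}, {"tx": 46, "ty": -218, "tz": 0, "roll": 1.76}, {"tx": 46, "ty": -218, "tz": 0, "roll": 1.76}, {"tx": 46, "ty": -218, "tz": 0, "roll": 1.76}, {"tx": 46, "ty": -218, "tz": 0, "roll": 1.76}, {"tx": 46, "ty": -218, "tz": 0, "roll": 1.76}, {"tx": 46, "ty": -218, "tz": 0, "roll": 1.76}, {"tx": 46, "ty": -218, "tz": 0, "roll": 1.76}, {"tx": 46, "ty": -218, "tz": 0, "roll": 1.76}, {"tx": 46, "ty": -218, "tz": 0, "roll": 1.76}, {"tx": 46, "ty": -218, "tz": 0, "roll": 1.76}], "grip": 0}}

```text
t: 16.45
eef_pos: [438.9, -160.5, 239.4]
tcp_rot: [-3.139, -0.001, 1.452]
ft_force: [0.1, -0.3, -0.3]
opening: 0.055
grip_force: 0.0
```

Run:
```python
from pol import *
from cell import env,optics
s=env.state();print(s["eef_pos"],s["tcp_rot"],s["opening"],s["joints"].round(2))
v=np.load("fit.npy")
r=optics.read_camera("top");np.savez("pics/t3.npz",**r)
q=proj(r,w(v[:3],np.array([lev(v[6]),[-20,-135,37]])))
im=unwrap(r,v,np.arange(46,62.));
for k in(0,4,8,12):print([int(x) for x in np.median(im[k:k+4],0)[160:200:2]])
a=cv2.resize(r["pixels"][195:325,260:480],None,fx=3.6,fy=3.6,interpolation=cv2.INTER_CUBIC)
for p in q: cv2.drawMarker(a,tuple(int(z) for z in ((p-[260,195]+.5)*3.6-.5)),(0,0,255),0,12)
cv2.imwrite("pics/t3.png",cv2.convertScaleAbs(a,alpha=1.6))
```

```text
[ 438.91895609 -160.54387456  239.41317705] [-3.13942837e+00 -1.11792232e-03  1.45216368e+00] 0.05533936886899698 [-0.49  0.24  1.89  0.    1.01 -0.37]
[114, 114, 114, 110, 97, 74, 68, 65, 57, 46, 41, 46, 64, 93, 111, 114, 113, 113, 113, 114]
[119, 120, 119, 116, 105, 85, 69, 65, 56, 48, 42, 48, 69, 100, 116, 117, 118, 119, 118, 121]
[115, 114, 116, 116, 112, 90, 72, 70, 70, 63, 51, 59, 86, 109, 118, 118, 117, 116, 117, 116]
[117, 120, 121, 118, 117, 116, 103, 79, 76, 77, 63, 75, 108, 119, 120, 120, 120, 116, 117, 118]
```

Request:
{"fn": "step_arm", "kwargs": {"moves": [{"tx": 0, "ty": 0, "tz": 30, "roll": 0.12}, {"tx": 0, "ty": 0, "tz": 60, "roll": 0.24}, {"tx": 0, "ty": 0, "tz": 90, "roll": 0.25}, {"tx": 0, "ty": 0, "tz": 120, "roll": 0.25}, {"tx": 0, "ty": 0, "tz": 150, "roll": 0.25}, {"tx": 0, "ty": 0, "tz": 175, "roll": 0.25}, {"tx": 0, "ty": 0, "tz": 189, "roll": 0.25}, {"tx": 0, "ty": 0, "tz": 189, "roll": 0.25}, {"tx": 0, "ty": 0, "tz": 189, "roll": 0.25}]}}

```text
t: 17.25
eef_pos: [438.8, -160.4, 50.9]
tcp_rot: [-3.139, -0.001, 1.211]
ft_force: [-1.1, -0.8, 0.8]
opening: 0.001
grip_force: 0.0
```

Run:
```python
from h import *
from cell import env
v=np.load("fit.npy");s=env.state();R=Ro.from_euler('xyz',s["tcp_rot"]).as_matrix();p=s["eef_pos"];print(p,s["tcp_rot"],s["ft_force"])
for t in np.arange(0.05,1.2,.1):
    a=-1.75+t+v[2];H=w(v[:3],lev(t,p[2]))[0];tan=np.array([-np.sin(a),np.cos(a),0])
    d=R.T@(H-23*tan-p); print(round(t,2),d.round(1),"roll",round(np.arctan2(R[1,1],R[0,1])-(a+np.pi/2),2))
```

```text
[ 438.76508444 -160.43130579   50.9206273 ] [-3.13876893e+00 -5.08479538e-04  1.21061440e+00] [-1.0748955  -0.8151234   0.82781976]
0.05 [-1.3 20.9 -0.1] roll -0.04
0.15 [-2.8 30.1 -0.1] roll -0.14
0.25 [-3.3 39.3 -0.1] roll -0.24
0.35 [-3.  48.6 -0.1] roll -0.34
0.45 [-1.7 57.8 -0.2] roll -0.44
0.55 [ 0.6 66.8 -0.2] roll -0.54
0.65 [ 3.7 75.6 -0.2] roll -0.64
0.75 [ 7.6 84.  -0.2] roll -0.74
0.85 [12.4 91.9 -0.3] roll -0.84
0.95 [17.9 99.4 -0.3] roll -0.94
1.05 [ 24.2 106.2  -0.3] roll -1.04
1.15 [ 31.1 112.4  -0.3] roll -1.14
```

Request:
{"fn": "step_arm", "kwargs": {"moves": [{"tx": -1, "ty": 11, "tz": 0, "roll": 0}, {"tx": -1, "ty": 21, "tz": 0, "roll": -0.04}, {"tx": -3, "ty": 30, "tz": 0, "roll": -0.14}, {"tx": -3, "ty": 39, "tz": 0, "roll": -0.24}, {"tx": -3, "ty": 49, "tz": 0, "roll": -0.34}, {"tx": -2, "ty": 58, "tz": 0, "roll": -0.44}, {"tx": 1, "ty": 67, "tz": 0, "roll": -0.54}, {"tx": 4, "ty": 76, "tz": 0, "roll": -0.64}, {"tx": 8, "ty": 84, "tz": 0, "roll": -0.74}, {"tx": 12, "ty": 92, "tz": 0, "roll": -0.84}, {"tx": 18, "ty": 99, "tz": 0, "roll": -0.94}, {"tx": 18, "ty": 99, "tz": 0, "roll": -0.94}]}}

```text
t: 18.25
eef_pos: [539.4, -178.9, 52.9]
tcp_rot: [3.141, 0.001, 2.155]
ft_force: [-0.2, 0.1, 0.3]
opening: 0.004
grip_force: 0.0
```

Request:
{"fn": "step_arm", "kwargs": {"moves": [{"tx": 0, "ty": 5, "tz": 0, "roll": -0.05}, {"tx": -1, "ty": 10, "tz": 0, "roll": -0.1}, {"tx": -2, "ty": 14, "tz": 0, "roll": -0.15}, {"tx": -3, "ty": 17, "tz": 0, "roll": -0.2}, {"tx": -3, "ty": 18, "tz": 0, "roll": -0.2}, {"tx": -3, "ty": 18, "tz": 0, "roll": -0.2}]}}

```text
t: 18.75
eef_pos: [554.8, -171.7, 52.5]
tcp_rot: [3.141, 0.0, 2.346]
ft_force: [-3.0, -0.9, 0.7]
opening: 0.004
grip_force: 1.1
```

Run:
```python
from pol import *
from cell import env,optics
v=np.load("fit.npy");s=env.state();print(s["eef_pos"],s["tcp_rot"],s["ft_force"],s["joints"].round(2))
r=optics.read_camera("scene");np.savez("pics/l.npz",**r)
b=cv2.convertScaleAbs(cv2.resize(r["pixels"][180:310,160:380],None,fx=3.6,fy=3.6,interpolation=cv2.INTER_CUBIC),alpha=1.6)
for p in proj(r,w(v[:3],np.array([lev(1.15)]))): cv2.drawMarker(b,tuple(int(z) for z in ((p-[160,180]+.5)*3.6-.5)),(0,0,255),0,12)
cv2.imwrite("pics/l.png",b)
```

```text
[ 554.82105598 -171.72480801   52.4951777 ] [3.14138451e+00 4.24438370e-04 2.34575517e+00] [-3.01243395 -0.88481291  0.73252977] [-0.41  0.64  1.82  0.    0.69 -1.19]
```

View pics/l.png

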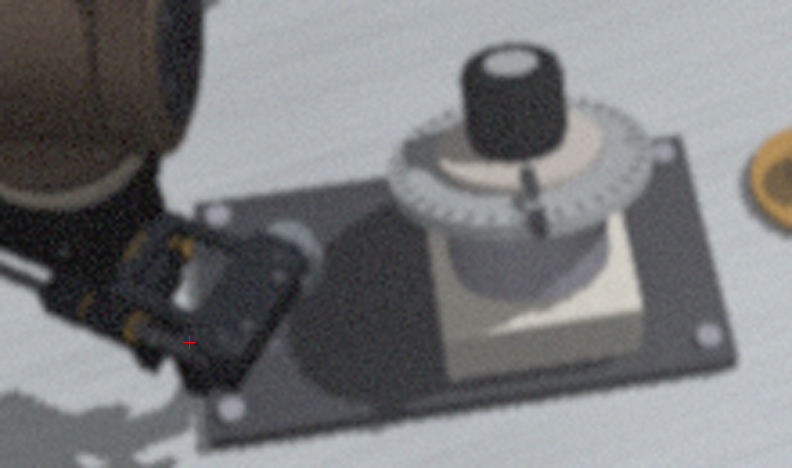

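The pointer stands at the lug (520,175 → 537,220). The handle is hidden behind the gripper, and the 3 N reading is only the lever's own friction. I'll push on until the force rises at the stop.

Request:
{"fn": "step_arm", "kwargs": {"moves": [{"tx": 0, "ty": 1, "tz": 0, "roll": 0}, {"tx": 0, "ty": 2, "tz": 0, "roll": 0}, {"tx": 0, "ty": 3, "tz": 0, "roll": 0}, {"tx": 0, "ty": 3, "tz": 0, "roll": 0}, {"tx": 0, "ty": 3, "tz": 0, "roll": 0}]}}

```text
t: 19.22
eef_pos: [557.4, -169.8, 51.9]
tcp_rot: [3.141, 0.001, 2.348]
ft_force: [-2.4, -3.7, 3.3]
opening: 0.006
grip_force: 2.0
```

Request:
{"fn": "step_arm", "kwargs": {"moves": [{"tx": 0, "ty": 1, "tz": 0, "roll": 0}, {"tx": 0, "ty": 2, "tz": 0, "roll": 0}, {"tx": 0, "ty": 3, "tz": 0, "roll": 0}, {"tx": 0, "ty": 3, "tz": 0, "roll": 0}, {"tx": 0, "ty": 3, "tz": 0, "roll": 0}]}}

```text
t: 19.63
eef_pos: [557.8, -169.3, 51.9]
tcp_rot: [-3.139, -0.001, 2.349]
ft_force: [-13.9, -18.0, 8.3]
opening: 0.004
grip_force: 11.7
```

The force jumped to about 24 N with almost no motion, so the lever is on its stop. I'll back off, rise and check.

Request:
{"fn": "step_arm", "kwargs": {"moves": [{"tx": 0, "ty": -15, "tz": 0, "roll": 0}, {"tx": 0, "ty": -40, "tz": 0, "roll": 0}, {"tx": 0, "ty": -45, "tz": -20, "roll": 0}, {"tx": 0, "ty": -45, "tz": -55, "roll": 0}, {"tx": 0, "ty": -45, "tz": -95, "roll": 0}, {"tx": 0, "ty": -60, "tz": -135, "roll": 0}, {"tx": 0, "ty": -95, "tz": -150, "roll": 0}, {"tx": 0, "ty": -130, "tz": -150, "roll": 0}, {"tx": 0, "ty": -130, "tz": -150, "roll": 0}, {"tx": 0, "ty": -130, "tz": -150, "roll": 0}]}}

```text
t: 20.47
eef_pos: [466.0, -259.5, 201.9]
tcp_rot: [3.141, 0.0, 2.346]
ft_force: [-0.4, -0.1, 0.1]
opening: 0.004
grip_force: 0.0
```

Run:
```python
from pol import *
from cell import env,optics
v=np.load("fit.npy");s=env.state();print(s["eef_pos"],s["ft_force"],s["qvel"].round(3))
def dark(r,t): # score of black handle at lever angle t
    q=proj(r,w(v[:3],np.array([lev(t,z) for z in (45,55,65,75)]))).astype(np.float32)
    return int(cv2.remap(cv2.GaussianBlur(r["pixels"],(5,5),0),q[:,0].reshape(1,-1),q[:,1].reshape(1,-1),1).max(2).mean())
for c in("top","scene"):
    r=optics.read_camera(c);np.savez("pics/f"+c,**r)
    print(c,[(round(t,2),dark(r,t)) for t in np.arange(.8,1.4,.05)])
    im=unwrap(r,v,np.arange(46,62.));print([int(x) for x in np.median(im[:5],0)[160:200:2]])
r=dict(np.load("pics/scene0.npz"));print([(round(t,2),dark(r,t)) for t in np.arange(-.2,.35,.05)])
r=dict(np.load("pics/top0.npz"));print([(round(t,2),dark(r,t)) for t in np.arange(-.2,.35,.05)])
```

```text
[ 465.96936814 -259.54814273  201.93889433] [-0.40727962 -0.10925813  0.05598973] [ 0.041  0.021 -0.012  0.002  0.004  0.017]
top [(np.float64(0.8), 114), (np.float64(0.85), 106), (np.float64(0.9), 78), (np.float64(0.95), 64), (np.float64(1.0), 48), (np.float64(1.05), 17), (np.float64(1.1), 12), (np.float64(1.15), 12), (np.float64(1.2), 13), (np.float64(1.25), 28), (np.float64(1.3), 54), (np.float64(1.35), 65)]
[110, 110, 109, 108, 90, 71, 61, 60, 52, 43, 39, 44, 64, 89, 105, 109, 111, 110, 108, 109]
scene [(np.float64(0.8), 103), (np.float64(0.85), 101), (np.float64(0.9), 95), (np.float64(0.95), 76), (np.float64(1.0), 48), (np.float64(1.05), 24), (np.float64(1.1), 20), (np.float64(1.15), 20), (np.float64(1.2), 21), (np.float64(1.25), 24), (np.float64(1.3), 40), (np.float64(1.35), 55)]
[73, 74, 76, 77, 76, 75, 70, 66, 58, 47, 46, 48, 58, 71, 83, 90, 90, 87, 88, 89]
[(np.float64(-0.2), 89), (np.float64(-0.15), 64), (np.float64(-0.1), 38), (np.float64(-0.05), 23), (np.float64(-0.0), 18), (np.float64(0.05), 17), (np.float64(0.1), 15), (np.float64(0.15), 17), (np.float64(0.2), 25), (np.float64(0.25), 40), (np.float64(0.3), 58)]
[(np.float64(-0.2), 114), (np.float64(-0.15), 113), (np.float64(-0.1), 84), (np.float64(-0.05), 20), (np.float64(-0.0), 12), (np.float64(0.05), 14), (np.float64(0.1), 14), (np.float64(0.15), 49), (np.float64(0.2), 105), (np.float64(0.25), 114), (np.float64(0.3), 110)]
```

Both views put the handle at about 1.15 rad and the pointer at 0°. The arm is clear, so I'm handing in.

```bash
python3 -c "
from cell import env
print(env.job_done())"
```

```text
the job is handed in; nothing more can be done
None
```

The pointer is at the zero lug and the clamp lever is home against its stop pin, going by the last camera readings (pointer about 0°, lever about 1.15 rad). The arm is clear, the loose parts were not approached, and the job is handed in at about 20.6 s; no verdict came back.

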